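# Prop open the compressor hood

## Robot

A 7-joint arm with a two-finger parallel gripper is mounted at the origin on the work surface. World frame = base frame: x ahead of the robot, y to its left, z up, the work surface at z = 0. Lengths are in m, angles in rad, forces in N, time in s.
With the tool pointing down it reaches from about 0.4 to 0.85 m from the base axis. Payload 4.5 kg.
Tool frame: the origin (TCP) lies between the finger pads, 19 mm behind the fingertips; this is the grasp point; z points along the fingers, y is the line along which they close (so a half turn about z gives the same grasp; the last joint's range is limited). The gripper opens to 85 mm and grips with 20 to 120 N. Pads are 22 mm wide; open, the fingers measure 114 mm over their backs; the gripper's body (76 mm by 85 mm) begins 54 mm behind the grasp point. The pads swing forward as they close: fully open they stand 13 mm farther back than shut.
Start: joints at [-1.195, 0.689, -0.195, 1.565, 0.157, 0.902, -0.215], TCP at [0.209, 0.589, 0.25] pointing down, gripper open.
Joint ranges: [-3.01, 3.01], [-0.46, 2.08], [-1.47, 1.51], [0.13, 2.56], [-1, 4.14], [0.04, 2.09], [-2.66, 2.66]. Speed limits (rad/s): [2.57, 2.57, 3.14, 3.14, 3.14, 3.14, 3.14].

## Interface

Orientations are given as a unit quaternion [w, x, y, z].
In Python, from bench import bot gives the robot as it stands. The module is installed in compiled form; this text tells all that it offers.
- The arm moves only by the tool play_rows, never from a script. Its argument "commands" is a list of rows, each a list of 2 entries, a list of its own where there are three numbers: the shift along the tool's x, y, z in units of 30 mm (1.0 is 30 mm), then the turn, a rotation vector about the tool's x, y, z in rad. A call has 1 to 10 rows; each row shifts and turns the commanded pose from where the row before left it, along the tool's axes as they then stand; what a row does not reach is not made up. A row lasts 1/12 s, in which the tool goes at most 41.7 mm and 7.16 degrees, less where a joint would pass 70% of its speed; a pose out of reach is approached as far as the arm can. A call is refused whole if a number of a shift passes 1 or a number of a turn 0.125, either way. A call with a gripper value outside its range is refused whole. "claw" is the closure, from 0 (fully open) to 1 (shut), set as the call begins (left out, the last holds). The fingers move at their own pace and stop on an object; the grip force is fixed at half the most. Time passes only in rows, so rows that do not move let the fingers close. It gives the time, the measured TCP pose, the force, the opening and the grip force at its end, in the units of the state.
- bot.get_state(): the state, without advancing time (a new reading comes with each control period).
- bot.camera(name): name is "side" or "top" or "wrist"; returns (picture, depth): 384x512x3 uint8, red, green, blue; 384x512 float32, m along the optical axis (not along the pixel's ray), 0 where there is no reading.
- bot.camera_model(name): a dict with "camera_matrix" (3x3 intrinsics, pixels), "R" (3x3) and "t" (3): a world point X has camera coordinates R X + t. Camera axes: x right, y down, z forward; pixel columns grow to the right and rows downward; lengths in m; the calibration is good to about 2 mm. The wrist camera is an equidistant fisheye: a pixel r from the principal point sees the ray r / f radians off the axis. A picture is of the moment at which its call begins: read the wrist's pose just before it. camera_model takes no time and is no camera call; for the wrist camera it gives the pose at the moment of the call.
- bot.sign_off(): hands the job in; it is judged then, once.
The state is a dict: "t": time; "joints": joint angles; "dq": joint speeds; "joint_efforts": joint torques, N m; "position": TCP position; "orientation": TCP orientation; "wrist_force": force on the tool from outside, world axes, zero at the start; "wrist_torque": the same for the moment, N m; "width": finger opening in m; "grip_force": force on a finger pad.
Only numpy, scipy, OpenCV 4.12 (cv2) and the standard library are available. Lean on these libraries where they do the work, as an engineer would, in place of code of your own. Each camera call takes 0.05 s, during which the arm holds its last target. There are 200 camera calls.

## Task

The raised green hood of the bench compressor is only held by its stiff hinge: make it safe. Swing the prop rod by its red handle fully upright to its stop, so that its tip stands under the yellow socket bracket on the hood's front edge, then press that bracket down until the hood rests on the rod, and let go. Do not let the hood drop, and leave the blue drain lever and the things lying on the bench as they are.

Things in the scene. Friction and masses are not known exactly. Their poses are not given: they have to be found in the camera images.
- prop_rod (a joint): Swing of the prop rod, rad: 0 = level along the case front, 1.57 = upright at its stop. Steel rod 10 mm thick with an 18 mm black ball at its tip, 211 mm from the pivot; the pivot is 40 mm above the bench, 30 mm in front of the case. Stiff: the rod stays where it is left and takes about 6 N at the handle to swing.
- prop_grip (a point): Middle of the red round handle (20 mm thick, 80 mm long), level, square to the case front, 110 mm from the pivot along the rod and 85 mm in front of the rod. x: along the handle towards the case, the swing axis (right-hand turn raises the rod); y: along the rod, pivot to tip. Height 150 mm when upright. It may turn between the fingers; held here, a tool pointing down clears the hood.
- hood (a joint): Opening of the green hood, rad: 0 = closed, 0.70 = resting on the upright rod; it starts 0.08 to 0.14 higher. 260 mm deep, 410 mm wide, 0.9 kg, hinged at the case's far edge 140 mm above the bench. The hinge is stiff: the hood stays where it is left, and takes about 5 N to press down at the bracket.
- socket_top (a point): Centre of the pressing area (44 x 56 mm) on the flat top of the yellow socket bracket at the hood's front. With the hood at 0.70 it is level, 268 mm above the bench, straight above the upright rod, and 290 mm in front of and 128 mm above the hood's hinge. Below: an 8 mm roof and two 14 mm deep cheeks, 44 mm apart, that take the rod's ball. y: hinge axis.
- drain_lever (a joint): Bystander: short blue drain lever (75 mm), hanging down on the case front 80 mm to the right of the rod's pivot (as seen facing the case), 70 mm above the bench; leave it as it is. Joint value in rad, 0 at the start.
- bush: Bystander: dark steel flanged bush, 90 mm across, 55 mm high, loose on the bench. Origin at the centre of its underside.
- grease: Bystander: white jar with a red cap, 54 mm across, 100 mm high, loose on the bench. Origin at the centre of its underside.
- spanner: Bystander: steel spanner lying loose on the bench. Origin under its middle.

How it is judged:
On the way:
1. the prop rod stands upright while the hood is still above it (value of joint prop_rod above 1.42 rad and value of joint hood above 0.74 rad), for 0.1 s.
At the end, for the whole second after the job is handed in: The prop rod is upright (within 8 degrees of its stop), the hood rests on it with the rod's tip in the socket (hood angle 0.70 within 0.04 rad, about 12 mm at the socket), and the hood is still (value of joint prop_rod above 1.42 rad and value of joint hood between 0.66 and 0.74 rad and velocity of joint hood between -0.05 and 0.05 rad/s); the robot touches nothing.
It fails at once if the hood drops past the prop (value of joint hood below 0.6 rad).
It fails at once if the drain lever is moved (value of joint drain_lever above 0.25 rad or value of joint drain_lever below -0.25 rad).
It fails at once if a thing lying on the bench is moved (distance of any of bush, grease, spanner from where it was at the start of the episode above 0.03 m).
It also fails if it takes over 40 s, if anything falls off the work surface, if the arm or the gripper's body presses on something with over 40 N, if the wrist force passes 120 N, or if a joint passes its speed limit or range.

## Working session

There is one attempt and no reset: what is moved stays moved. The work goes in short steps, Python scripts to look and compute and a tool call to move; the robot and the scene stay as the last step left them, time stands still between calls to the robot, and variables do not carry over. Pictures are saved under pics/ and viewed, at most 10 in all, crops included, and the job is handed in when it is done.

Besides the shell and the picture viewer there is one more tool, called after "Request:" by a JSON object that holds its "name" and its "arguments". play_rows: Moves the arm, as the interface text tells. Its arguments: {"type":"object","properties":{"commands":{"type":"array"},"claw":{"type":"number"}},"required":["commands"]}

```bash
mkdir -p pics
cat > h.py <<'E'
import numpy as np, cv2
from bench import bot
def grab(n):
    m=bot.camera_model(n); p,d=bot.camera(n); return p,d,m
def cloud(d,m):
    K=np.array(m["camera_matrix"]);R=np.array(m["R"]);t=np.array(m["t"])
    v,u=np.indices(d.shape)
    c=np.stack([(u-K[0,2])/K[0,0]*d,(v-K[1,2])/K[1,1]*d,d],-1)
    return (c-t)@R
E
python3 - <<'E'
from h import *
for n in("side","top"):
    p,d,m=grab(n); cv2.imwrite(f"pics/{n}1.png",p[...,::-1]); np.savez(f"{n}1.npz",p=p,d=d,X=cloud(d,m))
    X=cloud(d,m); h=cv2.cvtColor(p,cv2.COLOR_RGB2HSV); H,S,V=h[...,0],h[...,1],h[...,2]
    for c,mk in dict(red=((H<8)|(H>172)),yel=(H>20)&(H<34),grn=(H>40)&(H<85),blue=(H>100)&(H<130)).items():
        k=(mk&(S>120)&(V>50)&(d>0)).astype(np.uint8); N,L,st,ce=cv2.connectedComponentsWithStats(k)
        for i in range(1,N):
            if st[i,4]>25: 
                q=X[L==i]; print(n,c,st[i],q.mean(0).round(3),np.percentile(q,3,0).round(3),np.percentile(q,97,0).round(3))
E
```

```text
side red [466  54  29  33 256] [-0.038  0.778  0.148] [-0.102  0.614  0.017] [0.239 0.828 0.459]
side red [ 391   79  107   51 3109] [0.104 0.626 0.096] [0.002 0.489 0.052] [0.214 0.8   0.284]
side red [430  79   9   6  35] [0.126 0.571 0.239] [-0.017  0.527  0.085] [0.205 0.641 0.337]
side red [242 172  24  10 159] [ 0.497 -0.014  0.074] [ 0.444 -0.06  -0.005] [0.519 0.024 0.102]
side red [186 186  16  14 172] [ 0.593 -0.214  0.081] [ 0.531 -0.256 -0.004] [ 0.625 -0.189  0.105]
side yel [ 419  125   91   89 5345] [0.349 0.734 0.045] [ 0.194  0.602 -0.001] [0.515 0.838 0.117]
side yel [   0  163  100  107 5862] [ 0.732 -0.728  0.036] [ 0.58  -0.853 -0.002] [ 0.9   -0.574  0.11 ]
side yel [270 170  27  23 466] [0.605 0.09  0.27 ] [ 0.429  0.053 -0.   ] [0.641 0.126 0.295]
side blue [ 359    0  100   36 2731] [-1.073  0.727 -0.558] [-1.092  0.455 -0.663] [-1.057  1.021 -0.443]
side blue [493   0  19  33 290] [-1.071  1.272 -0.455] [-1.086  1.187 -0.58 ] [-1.057  1.336 -0.376]
side blue [   0    7   26  103 1367] [-0.411 -1.597 -0.537] [-0.564 -1.608 -0.653] [-0.187 -1.587 -0.37 ]
side 
[... 458 characters left out ...]
-0.003] [ 0.632 -0.187  0.102]
top red [252 222  31  11 239] [ 0.506 -0.01   0.087] [ 0.495 -0.049 -0.001] [0.518 0.029 0.101]
top red [   0  330   81   54 3123] [0.141 0.574 0.089] [0.085 0.495 0.069] [0.203 0.675 0.09 ]
top yel [ 449   89   63  126 4388] [ 0.724 -0.659  0.031] [ 0.586 -0.743 -0.001] [ 0.894 -0.564  0.107]
top yel [233 157   7   6  39] [0.691 0.082 0.08 ] [0.684 0.073 0.075] [0.698 0.09  0.082]
top yel [207 165  37  29 906] [0.612 0.092 0.282] [0.584 0.058 0.268] [0.639 0.128 0.293]
top yel [   0  215   57  121 5141] [0.353 0.667 0.04 ] [0.207 0.595 0.002] [0.51  0.762 0.11 ]
top blue [504 258   8  15  65] [ 0.414 -0.72   0.014] [ 0.394 -0.73   0.002] [ 0.429 -0.713  0.028]
```

View pics/side1.png

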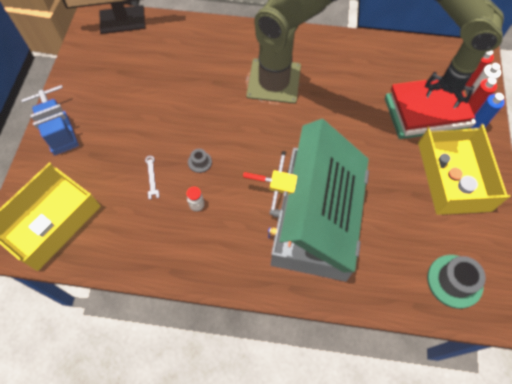

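View pics/top1.png

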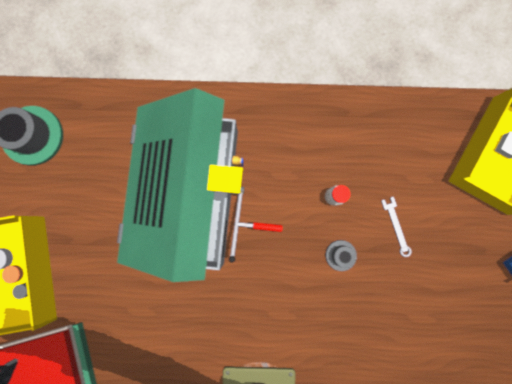

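The case front faces −y. The side view shows the yellow bracket at about (283,181), the red handle at (256,177) and the lever knob near (273,232). The top view shows the bracket at (225,179), the handle from (245,226) to (282,228), and the rod from its black tip at (233,260) up to the pivot under the bracket. The jar is at (338,195), the bush at (341,256) and the spanner at (396,227), all well clear of the handle.

Run:
```python
from h import *
def fit(q):
    c=np.median(q,0)
    for _ in range(5):
        U,s,V=np.linalg.svd(q-q.mean(0),full_matrices=False); r=abs((q-q.mean(0))@V[2]); q=q[r<max(2*np.median(r),.002)]
    return q,V
D=np.load("top1.npz");p,d,X=D["p"],D["d"],D["X"]
h=cv2.cvtColor(p,cv2.COLOR_RGB2HSV);H,S,V=[h[...,i] for i in range(3)]
E8=np.ones((3,3),np.uint8)
# bracket
k=((H>20)&(H<34)&(S>120)&(X[...,2]>.24)); k[:, :200]=0;k[:,260:]=0
q=X[cv2.erode(k.astype(np.uint8),E8)>0]; q,W=fit(q); n=W[2]*np.sign(W[2][2]); print("bracket n",n.round(3),q.mean(0).round(4),"tilt",np.arccos(n[2]).round(3),len(q))
g=(H>65)&(H<90)&(S>60)&(X[...,2]>.1); g[:,:115]=0;g[:,230:]=0;g[:80]=0
q,W=fit(X[cv2.erode(g.astype(np.uint8),E8)>0]); n=W[2]*np.sign(W[2][2]); print("hood n",n.round(3),q.mean(0).round(3),"tilt",np.arccos(n[2]).round(3),"yaw of horizontal",np.arctan2(n[1],n[0]).round(3),len(q),q.min(0),q.max(0))
# handle
k=(((H<8)|(H>172))&(S>120)); k[:200]=0;k[240:]=0;k[:,:240]=0;k[:,300:]=0
q=X[k&(X[...,2]>.05)]; vx=cv2.fitLine(q.astype(np.float32),cv2.DIST_HUBER,0,.01,.01).ravel(); print("handle",vx.round(3)); a=(q-vx[3:])@vx[:3]; print(vx[3:]+np.outer(np.percentile(a,[1,99]),vx[:3]), np.percentile(q[:,2],[10,50,90]))
for v in range(180,268,8):
    us=range(228,250); print(v,[(u,*X[v,u].round(3)) for u in us if X[v,u,1]<.12 and X[v,u,2]>.03][:14:3])
img=cv2.resize(p[140:290,180:330],(750,750),interpolation=cv2.INTER_CUBIC)[...,::-1]; cv2.imwrite("pics/c1.png",cv2.resize(img,(600,600)))
S_=np.load("side1.npz");p2=S_["p"]; X2=S_["X"]
h=cv2.cvtColor(p2,cv2.COLOR_RGB2HSV);k=(((h[...,0]<8)|(h[...,0]>172))&(h[...,1]>120)); k[:165]=0;k[185:]=0;k[:,:235]=0;k[:,272:]=0
q=X2[k&(X2[...,2]>.05)];vx=cv2.fitLine(q.astype(np.float32),cv2.DIST_HUBER,0,.01,.01).ravel();a=(q-vx[3:])@vx[:3];print("side handle",vx.round(3),vx[3:]+np.outer(np.percentile(a,[1,99]),vx[:3]))
```

```text
bracket n [0.99  0.016 0.138] [0.6107 0.092  0.2918] tilt 1.432 715
hood n [0.051 0.7   0.712] [0.597 0.251 0.249] tilt 0.779 yaw of horizontal 1.498 7509 [0.3975028  0.15800177 0.14561853] [0.80922535 0.36643636 0.32787548]
handle [ 0.059  0.998  0.026  0.507 -0.006  0.098]
[[ 0.50437495 -0.04953851  0.09692042]
 [ 0.50897858  0.02894513  0.09899673]] [0.0924962  0.09699957 0.10025186]
180 [(228, np.float64(0.609), np.float64(0.085), np.float64(0.291)), (231, np.float64(0.609), np.float64(0.078), np.float64(0.29)), (234, np.float64(0.609), np.float64(0.071), np.float64(0.289)), (237, np.float64(0.609), np.float64(0.065), np.float64(0.29)), (240, np.float64(0.609), np.float64(0.058), np.float64(0.291))]
188 [(228, np.float64(0.591), np.float64(0.084), np.float64(0.29)), (231, np.float64(0.591), np.float64(0.077), np.float64(0.292)), (234, np.float64(0.591), np.float64(0.071), np.float64(0.292)), (237, np.float64(0.591), np.float64(0.064), np.float64(0.292)), (240, np.float64(0.592), np.float64(0.058), np.float64(0.29))]
196 [(228, np.float64(0.586), np.float64(0.099), np.float64(0.10
[... 489 characters left out ...]
01), np.float64(0.077), np.float64(0.099))]
236 [(231, np.float64(0.52), np.float64(0.02), np.float64(1.069)), (236, np.float64(0.48), np.float64(0.073), np.float64(0.11))]
244 [(233, np.float64(0.459), np.float64(0.08), np.float64(0.122)), (244, np.float64(0.52), np.float64(0.02), np.float64(1.069))]
252 [(232, np.float64(0.439), np.float64(0.081), np.float64(0.134))]
260 [(229, np.float64(0.419), np.float64(0.088), np.float64(0.141)), (232, np.float64(0.42), np.float64(0.08), np.float64(0.143)), (235, np.float64(0.42), np.float64(0.073), np.float64(0.138))]
side handle [ 0.112  0.994 -0.009  0.513 -0.001  0.095] [[ 0.50707225 -0.04930939  0.0949848 ]
 [ 0.51582494  0.02800883  0.09429678]]
```

View pics/c1.png

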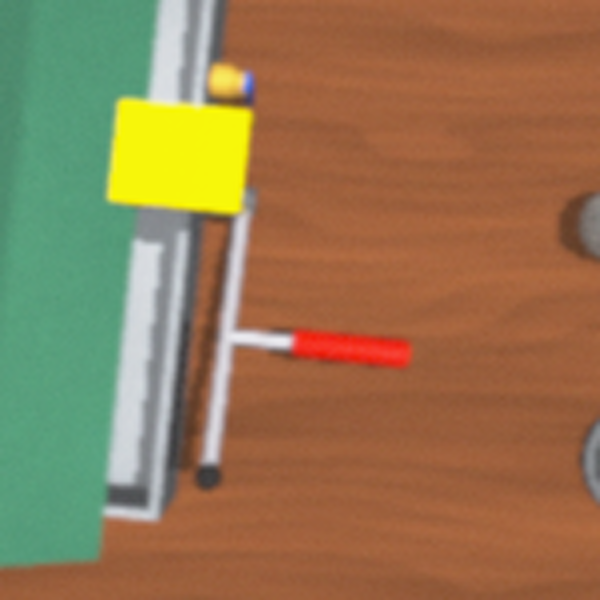

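The crop shows the rod running from the pivot under the bracket to the black tip. The handle leaves it square at (230,338) and its red part spans (293,342) to (410,354). The pieces agree: yaw is about 0.07, the pivot is near (0.608, 0.067, 0.04), the rod stands at about 0.5 rad, and the handle centre is near (0.506, −0.010, 0.09).

```bash
cat > g.py <<'E'
from h import *
from scipy.spatial.transform import Rotation as Ro
def to(P,yaw_y=-0.07):
    """print tool-frame shift (units of 30mm) to P and turn to tool-down with tool y along yaw_y (mod pi)"""
    s=bot.get_state(); w,x,y,z=s["orientation"]; R=Ro.from_quat([x,y,z,w])
    best=None
    for a in(yaw_y,yaw_y+np.pi):
        Y=np.array([np.cos(a),np.sin(a),0]);Z=np.array([0,0,-1]);T=Ro.from_matrix(np.c_[np.cross(Y,Z),Y,Z])
        r=(R.inv()*T).as_rotvec()
        if best is None or np.linalg.norm(r)<np.linalg.norm(best): best=r
    print("pos",np.round(s["position"],4),"t",s["t"],"w",s["width"],"F",np.round(s["wrist_force"],1),"j7",np.round(s["joints"],2))
    print("axes x,y,z:\n",R.as_matrix().T.round(3))
    for p in np.atleast_2d(P): print("shift units",(R.inv().apply(p-np.array(s["position"]))/.03).round(2))
    print("turn",best.round(3))
E
python3 -c "
from g import *
to([[.209,.589,.45],[.506,-.01,.45],[.506,-.01,.09]])"
```

```text
pos [0.2094 0.5883 0.2492] t 0.1 w 0.08521450289024832 F [-0.4 -0.1 -0.2] j7 [-1.2   0.69 -0.19  1.57  0.16  0.9  -0.22]
axes x,y,z:
 [[-0.942  0.335 -0.   ]
 [ 0.335  0.942 -0.002]
 [-0.    -0.002 -1.   ]]
shift units [ 0.02  0.01 -6.69]
shift units [-16.   -15.49  -6.66]
shift units [-16.   -15.47   5.34]
turn [-1.000e-03  1.000e-03  1.299e+00]
```

Request:
{"name": "play_rows", "arguments": {"commands": [[[0,0,-1],[0,0,0.12]],[[0,0,-1],[0,0,0.12]],[[0,0,-1],[0,0,0.12]],[[0,0,-1],[0,0,0.12]],[[0,0,-1],[0,0,0.12]],[[0,0,-1],[0,0,0.12]],[[0,0,-0.7],[0,0,0.12]],[[0,0,0],[0,0,0.12]],[[0,0,0],[0,0,0.12]],[[0,0,0],[0,0,0.12]]], "claw": 0}}

```text
t: 0.93
position: [0.2093, 0.5887, 0.451]
orientation: [-0.0, 0.699, 0.715, -0.0]
wrist_force: [0.2, 0.4, -1.1]
width: 0.0851
grip_force: 0.0
```

Request:
{"name": "play_rows", "arguments": {"commands": [[[0,0,0],[0,0,0.1]],[[-0.9,0.5,0],[0,0,0]],[[-0.9,0.5,0],[0,0,0]],[[-0.9,0.5,0],[0,0,0]],[[-0.9,0.5,0],[0,0,0]],[[-0.9,0.5,0],[0,0,0]],[[-0.9,0.5,0],[0,0,0]],[[-0.9,0.5,0],[0,0,0]],[[-0.9,0.5,0],[0,0,0]],[[-0.9,0.5,0],[0,0,0]]]}}

```text
t: 1.77
position: [0.327, 0.3352, 0.4507]
orientation: [-0.0, 0.732, 0.682, -0.0]
wrist_force: [0.9, -0.4, -0.2]
width: 0.0851
grip_force: 0.0
```

```bash
python3 -c "
from g import *
to([[.506,-.01,.45],[.506,-.01,.09]])"
```

```text
pos [0.327  0.3352 0.4507] t 1.7667 w 0.08507380370685289 F [ 0.9 -0.4 -0.2] j7 [-1.05  0.26  0.21  1.69 -0.06  1.19 -0.9 ]
axes x,y,z:
 [[ 0.071  0.997 -0.001]
 [ 0.997 -0.071 -0.001]
 [-0.001 -0.001 -1.   ]]
shift units [-11.06   6.76   0.03]
shift units [-11.05   6.77  12.03]
turn [-0.001  0.001 -0.001]
```

Request:
{"name": "play_rows", "arguments": {"commands": [[[-1,0.6,0],[0,0,0]],[[-1,0.6,0],[0,0,0]],[[-1,0.6,0],[0,0,0]],[[-1,0.6,0],[0,0,0]],[[-1,0.6,0],[0,0,0]],[[-1,0.6,0],[0,0,0]],[[-1,0.6,0],[0,0,0]],[[-1,0.6,0.5],[0,0,0]],[[-1,0.6,0.5],[0,0,0]],[[-1,0.6,0.5],[0,0,0]]]}}

```text
t: 2.6
position: [0.4855, 0.0234, 0.4053]
orientation: [-0.0, 0.732, 0.682, 0.0]
wrist_force: [0.4, -0.0, 0.7]
width: 0.0856
grip_force: 0.0
```

Request:
{"name": "play_rows", "arguments": {"commands": [[[-0.5,0.4,1],[0,0,0]],[[-0.5,0.4,1],[0,0,0]],[[0,0,1],[0,0,0]],[[0,0,1],[0,0,0]],[[0,0,1],[0,0,0]],[[0,0,0.8],[0,0,0]],[[0,0,0],[0,0,0]],[[0,0,0],[0,0,0]]]}}

```text
t: 3.27
position: [0.5062, -0.0068, 0.2313]
orientation: [-0.001, 0.732, 0.682, -0.001]
wrist_force: [0.4, -0.1, -0.2]
width: 0.0856
grip_force: 0.0
```

Run:
```python
from g import *
to([[.506,-.01,.09]])
p,d,m=grab("wrist"); cv2.imwrite("pics/w1.png",p[...,::-1])
K=np.array(m["camera_matrix"]);R=np.array(m["R"]);t=np.array(m["t"]); print(K.round(1).tolist())
v,u=np.indices(d.shape);a=(u-K[0,2])/K[0,0];b=(v-K[1,2])/K[1,1];r=np.hypot(a,b)+1e-9
X=(np.stack([np.tan(r)*a/r*d,np.tan(r)*b/r*d,d],-1)-t)@R
h=cv2.cvtColor(p,cv2.COLOR_RGB2HSV);k=((h[...,0]<8)|(h[...,0]>172))&(h[...,1]>120)&(d>0)&(X[...,2]>.05)&(X[...,2]<.13)&(abs(X[...,1]+.01)<.09)&(X[...,0]>.44)&(X[...,0]<.58)
q=X[k]; print(len(q)); f=cv2.fitLine(q.astype(np.float32),cv2.DIST_HUBER,0,.01,.01).ravel(); s=(q-f[3:])@f[:3]; print(f.round(3),f[3:]+np.outer(np.percentile(s,[1,50,99]),f[:3]),np.percentile(q,[5,95],0).round(3))
```

```text
pos [ 0.5062 -0.0068  0.2313] t 3.2667 w 0.08556084490839597 F [ 0.4 -0.1 -0.2] j7 [-0.26  0.58  0.28  1.95 -0.26  0.65  0.12]
axes x,y,z:
 [[ 0.071  0.997 -0.   ]
 [ 0.997 -0.071 -0.003]
 [-0.003 -0.    -1.   ]]
shift units [-0.11  0.01  4.71]
turn [-0.003  0.    -0.001]
[[297.3, 0.0, 253.8], [0.0, 297.3, 190.5], [0.0, 0.0, 1.0]]
1739
[ 0.124  0.992 -0.014  0.504 -0.017  0.097] [[ 0.49960634 -0.05061277  0.09794734]
 [ 0.50474866 -0.00937159  0.09735015]
 [ 0.50922727  0.0265467   0.09683004]] [[ 0.496 -0.047  0.091]
 [ 0.514  0.024  0.099]]
```

View pics/w1.png

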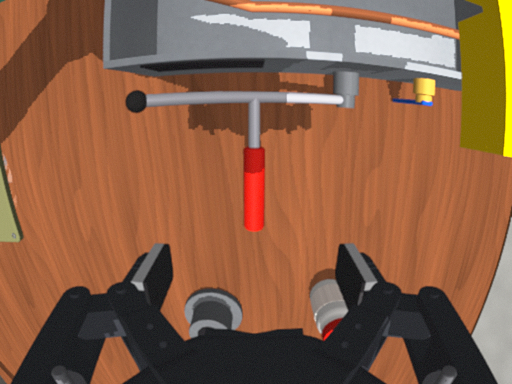

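The wrist view shows the handle from (255,150) to (254,228), square to the tool and midway between the pads. The jar and bush sit below in the picture, behind the gripper and clear of it. The handle centre is (0.505, −0.012, 0.088).

Request:
{"name": "play_rows", "arguments": {"commands": [[[-0.15,0,1],[0,0,0]],[[0,0,1],[0,0,0]],[[0,0,1],[0,0,0]],[[0,0,1],[0,0,0]],[[0,0,0.75],[0,0,0]],[[0,0,0],[0,0,0]]]}}

```text
t: 3.82
position: [0.5062, -0.0109, 0.0878]
orientation: [-0.001, 0.732, 0.682, -0.001]
wrist_force: [0.5, 0.2, 0.4]
width: 0.0854
grip_force: 0.0
```

Request:
{"name": "play_rows", "arguments": {"commands": [[[0,0,0],[0,0,0]],[[0,0,0],[0,0,0]],[[0,0,0],[0,0,0]],[[0,0,0],[0,0,0]],[[0,0,0],[0,0,0]],[[0,0,0],[0,0,0]],[[0,0,0],[0,0,0]],[[0,0,0],[0,0,0]]], "claw": 1}}

```text
t: 4.48
position: [0.5051, -0.011, 0.0899]
orientation: [-0.001, 0.732, 0.682, -0.001]
wrist_force: [-4.2, 0.6, 5.8]
width: 0.0183
grip_force: 58.4
```

```bash
python3 -c "
from g import *
to([[.602,-.018,.15]])"
```

```text
pos [ 0.5051 -0.011   0.0899] t 4.4833 w 0.01831410408814752 F [-4.2  0.6  5.8] j7 [-0.15  0.82  0.14  2.05 -0.35  0.29  0.21]
axes x,y,z:
 [[ 0.071  0.997  0.   ]
 [ 0.997 -0.071 -0.003]
 [-0.003  0.001 -1.   ]]
shift units [-0.    3.23 -2.01]
turn [-0.003 -0.    -0.001]
```

Request:
{"name": "play_rows", "arguments": {"commands": [[[0,0.2,-0.35],[0,0,0]],[[0,0.24,-0.32],[0,0,0]],[[0,0.27,-0.3],[0,0,0]],[[0,0.3,-0.26],[0,0,0]],[[0,0.33,-0.23],[0,0,0]],[[0,0,0],[0,0,0]]]}}

```text
t: 4.98
position: [0.5374, -0.0134, 0.1328]
orientation: [-0.008, 0.732, 0.682, -0.007]
wrist_force: [-16.1, 1.5, 18.1]
width: 0.0183
grip_force: 59.8
```

Request:
{"name": "play_rows", "arguments": {"commands": [[[0,0.2,-0.35],[0,0,0]],[[0,0.35,-0.2],[0,0,0]],[[0,0.37,-0.16],[0,0,0]],[[0,0,0],[0,0,0]]]}}

```text
t: 5.32
position: [0.5711, -0.0157, 0.154]
orientation: [-0.003, 0.732, 0.682, -0.003]
wrist_force: [-6.3, 0.6, 3.8]
width: 0.018
grip_force: 60.2
```

Request:
{"name": "play_rows", "arguments": {"commands": [[[0,0.38,-0.1],[0,0,0]],[[0,0.4,-0.06],[0,0,0]],[[0,0.3,0],[0,0,0]],[[0,0,0],[0,0,0]]]}}

```text
t: 5.65
position: [0.6035, -0.0181, 0.1591]
orientation: [-0.003, 0.732, 0.682, -0.003]
wrist_force: [-5.9, 0.8, 6.8]
width: 0.0174
grip_force: 61.5
```

Request:
{"name": "play_rows", "arguments": {"commands": [[[0,0.15,0.05],[0,0,0]],[[0,0.15,0.03],[0,0,0]],[[0,0,0],[0,0,0]],[[0,0,0],[0,0,0]]]}}

```text
t: 5.98
position: [0.6041, -0.0183, 0.1587]
orientation: [-0.01, 0.732, 0.681, -0.007]
wrist_force: [-27.3, 3.4, 36.3]
width: 0.0179
grip_force: 64.8
```

Request:
{"name": "play_rows", "arguments": {"commands": [[[0,-0.2,-0.06],[0,0,0]],[[0,0,0],[0,0,0]]]}}

```text
t: 6.15
position: [0.6036, -0.0181, 0.159]
orientation: [-0.004, 0.732, 0.681, -0.004]
wrist_force: [-11.5, 1.5, 12.8]
width: 0.0176
grip_force: 62.3
```

Run:
```python
from g import *
to([[.602,-.018,.15]])
p,d,m=grab("side"); cv2.imwrite("pics/s2.png",cv2.resize(p[120:270,200:400],(800,600),interpolation=cv2.INTER_CUBIC)[...,::-1])
```

```text
pos [ 0.6036 -0.0181  0.159 ] t 6.15 w 0.01758355054990021 F [-11.5   1.5  12.8] j7 [-0.19  0.8   0.25  1.72 -0.29  0.68  0.15]
axes x,y,z:
 [[ 0.071  0.997  0.001]
 [ 0.997 -0.071 -0.011]
 [-0.011  0.002 -1.   ]]
shift units [ 0.   -0.05  0.3 ]
turn [-0.011 -0.001 -0.001]
```

View pics/s2.png

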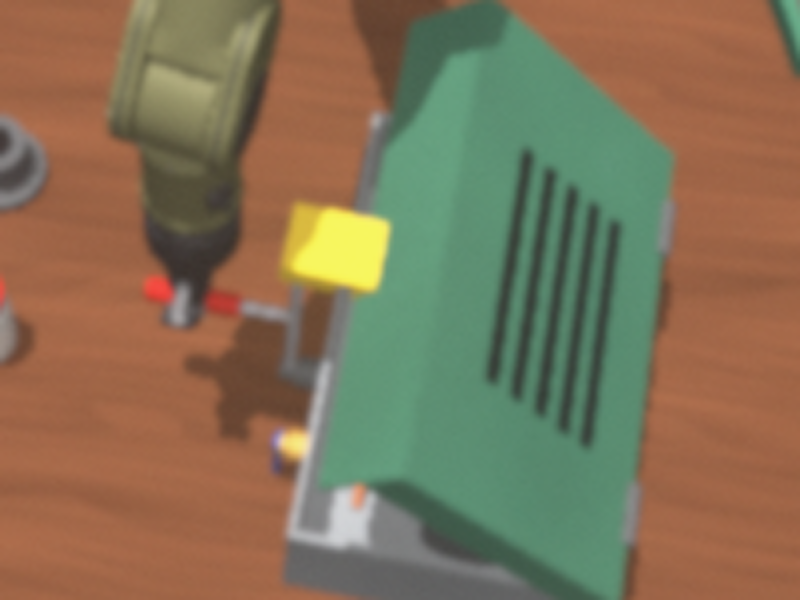

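The picture shows the rod standing upright from the pivot at (297,370) to under the bracket at (300,290). The gripper holds the red handle at (190,300) and the drain lever at (285,450) is untouched. The push also met the stop, because the force rose with no motion. Next I let go and rise.

Request:
{"name": "play_rows", "arguments": {"commands": [[[0,-0.05,0],[0,0,0]],[[0,0,0],[0,0,0]],[[0,0,0],[0,0,0]],[[0,0,0],[0,0,0]],[[0,0,0],[0,0,0]],[[0,0,0],[0,0,0]],[[0,0,0],[0,0,0]],[[0,0,0],[0,0,0]]], "claw": 0}}

```text
t: 6.87
position: [0.6082, -0.0185, 0.1587]
orientation: [0.0, 0.732, 0.682, 0.0]
wrist_force: [0.1, -1.0, 0.6]
width: 0.0855
grip_force: 0.0
```

Request:
{"name": "play_rows", "arguments": {"commands": [[[0,0,-0.5],[0,0,0]],[[0,0,-1],[0,0,0]],[[0,0,-1],[0,0,0]],[[0,0,-1],[0,0,0]],[[0,0,-1],[0,0,0]],[[0,0,-1],[0,0,0]],[[0,0,-1],[0,0,0]],[[0,0,-0.5],[0,0,0]],[[0,0,0],[0,0,0]]]}}

```text
t: 7.62
position: [0.6101, -0.019, 0.3731]
orientation: [0.003, 0.732, 0.681, 0.003]
wrist_force: [-0.2, -0.2, 0.9]
width: 0.0855
grip_force: 0.0
```

Run:
```python
from g import *
to([[.611,.076,.33],[.611,.076,.286]])
p,d,m=grab("wrist"); cv2.imwrite("pics/w2.png",p[...,::-1])
p,d,m=grab("top"); X=cloud(d,m)
h=cv2.cvtColor(p,cv2.COLOR_RGB2HSV); H,S=h[...,0],h[...,1]
k=(H>20)&(H<34)&(S>120)&(X[...,2]>.24)&(X[...,2]<.32)&(abs(X[...,0]-.61)<.06)&(abs(X[...,1]-.09)<.08); q=X[k]; print("bracket",len(q),np.percentile(q,[2,50,98],0).round(3))
k=((H<8)|(H>172))&(S>120)&(X[...,2]>.08)&(abs(X[...,0]-.6)<.05)&(abs(X[...,1]+.01)<.08);q=X[k];print("handle",len(q),np.percentile(q,[2,50,98],0).round(3) if len(q) else "")
```

```text
pos [ 0.6101 -0.019   0.3731] t 7.6167 w 0.08548020060153488 F [-0.2 -0.2  0.9] j7 [-0.24  0.56  0.35  1.46 -0.2   1.14  0.07]
axes x,y,z:
 [[ 0.071  0.997  0.   ]
 [ 0.997 -0.071  0.008]
 [ 0.008 -0.    -1.   ]]
shift units [ 3.16 -0.21  1.44]
shift units [ 3.16 -0.22  2.9 ]
turn [ 0.008 -0.    -0.001]
bracket 873 [[0.583 0.056 0.282]
 [0.611 0.092 0.289]
 [0.639 0.128 0.294]]
handle 1 [[ 0.551 -0.051  0.737]
 [ 0.551 -0.051  0.737]
 [ 0.551 -0.051  0.737]]
```

View pics/w2.png

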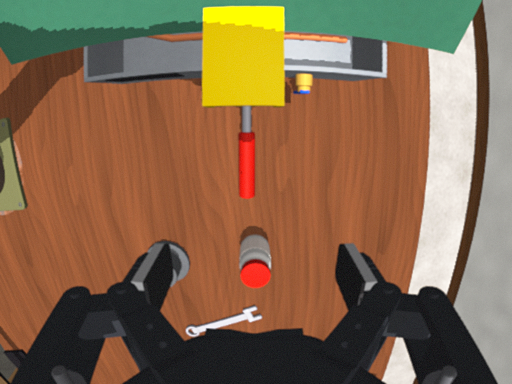

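The wrist view shows the handle at (247,165), centred under the bracket, which spans (204..284, 5..105). The rod therefore stays upright, and the jar, bush and spanner have not moved. Next I shut the gripper and move above the front part of the bracket.

Request:
{"name": "play_rows", "arguments": {"commands": [[[0.4,0,0],[-0.008,0,0]],[[0.7,-0.1,0],[0,0,0]],[[0.7,-0.1,0],[0,0,0]],[[0.7,0,0],[0,0,0]],[[0.7,0,0],[0,0,0]],[[0,0,0],[0,0,0]],[[0,0,0.5],[0,0,0]],[[0,0,0.5],[0,0,0]],[[0,0,0.4],[0,0,0]],[[0,0,0],[0,0,0]]], "claw": 1}}

```text
t: 8.55
position: [0.6068, 0.0782, 0.3228]
orientation: [0.001, 0.732, 0.682, -0.0]
wrist_force: [-0.4, 0.6, -0.5]
width: 0.0004
grip_force: 0.0
```

Request:
{"name": "play_rows", "arguments": {"commands": [[[0,0,0.2],[0,0,0]],[[0,0,0.2],[0,0,0]],[[0,0,0.15],[0,0,0]],[[0,0,0.1],[0,0,0]],[[0,0,0],[0,0,0]]]}}

```text
t: 8.97
position: [0.6095, 0.0767, 0.3072]
orientation: [0.003, 0.732, 0.681, 0.003]
wrist_force: [0.2, 0.3, 0.3]
width: -0.0002
grip_force: 0.0
```

Request:
{"name": "play_rows", "arguments": {"commands": [[[0,0,0.1],[0,0,0]],[[0,0,0.1],[0,0,0]],[[0,0,0.1],[0,0,0]],[[0,0,0],[0,0,0]]]}}

```text
t: 9.3
position: [0.61, 0.0765, 0.2986]
orientation: [0.004, 0.732, 0.681, 0.003]
wrist_force: [0.5, -1.8, 1.4]
width: 0.0002
grip_force: 0.6
```

Request:
{"name": "play_rows", "arguments": {"commands": [[[0,0,0.1],[0,0,0]],[[0,0,0.1],[0,0,0]],[[0,0,0.1],[0,0,0]],[[0,0,0],[0,0,0]]]}}

```text
t: 9.63
position: [0.6101, 0.0771, 0.2894]
orientation: [0.004, 0.732, 0.681, 0.003]
wrist_force: [0.6, -0.6, 2.1]
width: -0.0003
grip_force: 0.7
```

Run:
```python
from g import *
to([[.611,.073,.286]])
p,d,m=grab("side"); cv2.imwrite("pics/s3.png",cv2.resize(p[120:270,200:400],(800,600),interpolation=cv2.INTER_CUBIC)[...,::-1])
X=cloud(d,m)
h=cv2.cvtColor(p,cv2.COLOR_RGB2HSV); H,S=h[...,0],h[...,1]
k=(H>20)&(H<34)&(S>120)&(X[...,2]>.2)&(X[...,2]<.32)&(abs(X[...,0]-.61)<.06)&(abs(X[...,1]-.09)<.08); q=X[k]; print("bracket",len(q),np.percentile(q,[2,50,98],0).round(3))
q0=np.load("side1.npz")["X"]; h=cv2.cvtColor(np.load("side1.npz")["p"],cv2.COLOR_RGB2HSV);k=(h[...,0]>20)&(h[...,0]<34)&(h[...,1]>120)&(q0[...,2]>.2)&(q0[...,2]<.32)&(abs(q0[...,0]-.61)<.06)&(abs(q0[...,1]-.09)<.08);print("before",k.sum(),np.percentile(q0[k],[2,50,98],0).round(3))
```

```text
pos [0.6101 0.0771 0.2894] t 9.6333 w -0.0003436773675089067 F [ 0.6 -0.6  2.1] j7 [-0.38  0.65  0.33  1.57 -0.24  0.95 -0.05]
axes x,y,z:
 [[ 0.072  0.997 -0.   ]
 [ 0.997 -0.072  0.009]
 [ 0.009 -0.001 -1.   ]]
shift units [-0.13  0.04  0.12]
turn [ 0.009  0.    -0.002]
bracket 310 [[0.584 0.047 0.257]
 [0.622 0.091 0.27 ]
 [0.642 0.117 0.276]]
before 436 [[0.585 0.057 0.278]
 [0.617 0.091 0.289]
 [0.642 0.127 0.296]]
```

View pics/s3.png

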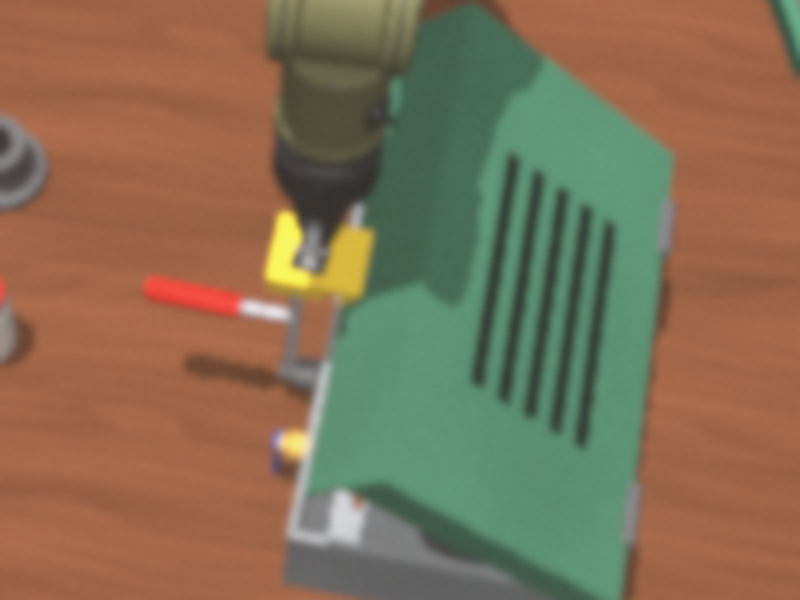

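The picture shows the bracket at (320,258) under the fingertips, now around z 0.27. The rod is still upright from (290,370), with its tip hidden by the bracket. About 3 mm remain to the rest height.

Request:
{"name": "play_rows", "arguments": {"commands": [[[0,0,0.07],[0,0,0]],[[0,0,0.07],[0,0,0]],[[0,0,0],[0,0,0]],[[0,0,0],[0,0,0]]]}}

```text
t: 10.02
position: [0.6099, 0.0768, 0.2863]
orientation: [0.004, 0.732, 0.681, 0.003]
wrist_force: [-2.1, -4.4, 8.6]
width: 0.0003
grip_force: 4.5
```

Request:
{"name": "play_rows", "arguments": {"commands": [[[0,0,0.07],[0,0,0]],[[0,0,0.07],[0,0,0]],[[0,0,0],[0,0,0]],[[0,0,0],[0,0,0]]]}}

```text
t: 10.35
position: [0.6099, 0.0766, 0.2858]
orientation: [0.004, 0.732, 0.681, 0.004]
wrist_force: [-9.5, -3.7, 30.3]
width: -0.0002
grip_force: 15.3
```

The force rose to 30 N with no further motion, and the fingertip height is 0.267, which matches the given 0.268. The hood rests on the rod, so I lift off and check.

Request:
{"name": "play_rows", "arguments": {"commands": [[[0,0,-0.15],[0,0,0]],[[0,0,-0.2],[0,0,0]],[[0,0,-0.5],[0,0,0]],[[0,0,-1],[0,0,0]],[[0,0,-1],[0,0,0]],[[-0.8,0,-0.5],[0,0,0]],[[-1,0,0],[0,0,0]],[[-1,0,0],[0,0,0]],[[-1,0,0],[0,0,0]],[[0,0,0],[0,0,0]]]}}

```text
t: 11.18
position: [0.5995, -0.0435, 0.3815]
orientation: [0.004, 0.735, 0.678, 0.001]
wrist_force: [-0.6, -1.1, 1.0]
width: -0.0001
grip_force: 0.0
```

Run:
```python
from g import *
to([[.611,.073,.286]])
for n in("side","top"):
    p,d,m=grab(n); X=cloud(d,m); h=cv2.cvtColor(p,cv2.COLOR_RGB2HSV); H,S=h[...,0],h[...,1]
    if n=="side": cv2.imwrite("pics/s4.png",cv2.resize(p[120:270,200:400],(800,600),interpolation=cv2.INTER_CUBIC)[...,::-1])
    k=(H>20)&(H<34)&(S>120)&(X[...,2]>.2)&(X[...,2]<.32)&(abs(X[...,0]-.61)<.06)&(abs(X[...,1]-.09)<.08); q=X[k]; print(n,"bracket",len(q),np.percentile(q,[2,50,98],0).round(3))
    g=(H>65)&(H<90)&(S>60)&(X[...,2]>.15)&(X[...,2]<.34)&(abs(X[...,0]-.6)<.19)&(X[...,1]>.19)&(X[...,1]<.36); q=X[g]
    for _ in range(6):
        V=np.linalg.svd(q-q.mean(0),full_matrices=False)[2]; r=abs((q-q.mean(0))@V[2]); q=q[r<max(2*np.median(r),.002)]
    print("hood tilt",np.arccos(abs(V[2,2])).round(3),len(q))
```

```text
pos [ 0.5995 -0.0435  0.3815] t 11.1833 w -8.029209442686477e-05 F [-0.6 -1.1  1. ] j7 [-0.21  0.54  0.36  1.47 -0.2   1.15  0.1 ]
axes x,y,z:
 [[ 0.08   0.997 -0.005]
 [ 0.997 -0.08   0.008]
 [ 0.007 -0.005 -1.   ]]
shift units [3.92 0.05 3.16]
turn [ 0.007  0.005 -0.01 ]
side bracket 433 [[0.585 0.046 0.255]
 [0.615 0.08  0.267]
 [0.642 0.115 0.272]]
hood tilt 0.697 3141
top bracket 827 [[0.583 0.046 0.259]
 [0.61  0.082 0.267]
 [0.638 0.117 0.27 ]]
hood tilt 0.697 6670
```

View pics/s4.png

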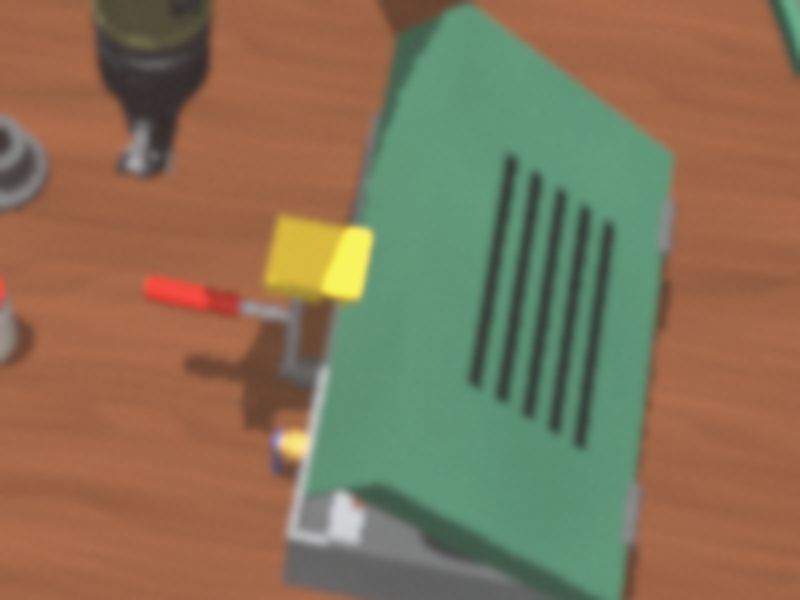

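The hood measures 0.697 rad and rests on the upright rod, with the bracket at (320,258). The gripper is clear of everything and the lever at (285,450) is unmoved.

```bash
python3 -c "
from bench import bot
print(bot.sign_off())"
```

```text
the job is handed in; nothing more can be done
None
```

The job is handed in after about 11 s of robot time: the prop rod is upright at its stop, the hood rests on it at a measured 0.697 rad, and the arm is clear; the drain lever, jar, bush and spanner look unmoved in the pictures, but the hand-in returned no verdict.

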